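Close a brine strainer lid crosswise

TASK

The lid of the brine strainer lies loose on its gasket: tighten its four T-bar hand nuts clockwise, always crosswise (a nut, then the one diagonally opposite, then the other two) and in rounds. The first round takes every nut about half way, and only then the next brings them all fully home, so that the lid goes down level and ends flat on the flange. Do not knock the lid or the gauge on it or shift the things standing around the pot, and let go when it is done.

Things in the scene. Friction and masses are not known exactly. Their poses are not given: they have to be found in the camera images.
- strainer: Fixed low stainless strainer pot, 252 mm across its flange; origin on the bench under its centre, z up, the flange face 97 mm up. Pipe legs (44 mm thick, 78 mm high) leave it along its own +y and -y and go down into the bench 170 mm from the centre; the -y leg carries a standpipe with a bent spout, 225 mm high, at y = -170 mm (spout to y = -227 mm). Never moves during the work.
- cover: The lid, a steel disc 248 mm across and 12 mm thick (a raised middle of 132 mm adds 5 mm); origin at the centre of its underside, z its normal. Fully home and level the origin is 97 mm above the bench and the upper face 109 mm; a soft rubber gasket (about 20 N in all when shut) lifts it against whatever nuts hold it, by up to 6 mm at the start, and it tilts by some hundredths of a radian when the nuts stand unevenly.
- gauge_dial (a point): Centre of the delicate pressure gauge fixed on the middle of the lid: a round case 50 mm across and 24 mm deep facing the pot's own -x, on a brass stem 22 mm thick. This point is 96 mm above the lid's underside; the case's top is up to 224 mm above the bench.
- nut_a_grip (a point): Centre of the hand bar of T-bar hand nut a, on the nut's axis. The nut stands on the lid 95 mm from the pot's centre in the -x -y corner of the pot's own axes (c is diagonally opposite). The bar is 78 mm long (the point's x axis), 16 mm thick (y), 22 mm high, its centre 49 mm above the washer's underside: 164 mm above the bench at joint 0, 158 mm when home. Under it a round hub 28 mm thick. Take it across the 16 mm from above.
- nut_a (a joint): Turn of T-bar hand nut a in rad, growing clockwise seen from above (tightening). 0 = barely started, 2.4 = home (lid shut on the flange, bar tangent to the lid's rim), hard stop at 2.46. The quick thread sinks the nut 2.55 mm per rad. It takes about 0.12 N m to turn, stays where it is left, and starts anywhere from 0 to 0.45.
- nut_b_grip (a point): Centre of the hand bar of T-bar hand nut b, on the nut's axis. The nut stands on the lid 95 mm from the pot's centre in the +x -y corner of the pot's own axes (d is diagonally opposite). The bar is 78 mm long (the point's x axis), 16 mm thick (y), 22 mm high, its centre 49 mm above the washer's underside: 164 mm above the bench at joint 0, 158 mm when home. Under it a round hub 28 mm thick. Take it across the 16 mm from above.
- nut_b (a joint): Turn of T-bar hand nut b in rad, growing clockwise seen from above (tightening). 0 = barely started, 2.4 = home (lid shut on the flange, bar tangent to the lid's rim), hard stop at 2.46. The quick thread sinks the nut 2.55 mm per rad. It takes about 0.12 N m to turn, stays where it is left, and starts anywhere from 0 to 0.45.
- nut_c_grip (a point): Centre of the hand bar of T-bar hand nut c, on the nut's axis. The nut stands on the lid 95 mm from the pot's centre in the +x +y corner of the pot's own axes (a is diagonally opposite). The bar is 78 mm long (the point's x axis), 16 mm thick (y), 22 mm high, its centre 49 mm above the washer's underside: 164 mm above the bench at joint 0, 158 mm when home. Under it a round hub 28 mm thick. Take it across the 16 mm from above.
- nut_c (a joint): Turn of T-bar hand nut c in rad, growing clockwise seen from above (tightening). 0 = barely started, 2.4 = home (lid shut on the flange, bar tangent to the lid's rim), hard stop at 2.46. The quick thread sinks the nut 2.55 mm per rad. It takes about 0.12 N m to turn, stays where it is left, and starts anywhere from 0 to 0.45.
- nut_d_grip (a point): Centre of the hand bar of T-bar hand nut d, on the nut's axis. The nut stands on the lid 95 mm from the pot's centre in the -x +y corner of the pot's own axes (b is diagonally opposite). The bar is 78 mm long (the point's x axis), 16 mm thick (y), 22 mm high, its centre 49 mm above the washer's underside: 164 mm above the bench at joint 0, 158 mm when home. Under it a round hub 28 mm thick. Take it across the 16 mm from above.
- nut_d (a joint): Turn of T-bar hand nut d in rad, growing clockwise seen from above (tightening). 0 = barely started, 2.4 = home (lid shut on the flange, bar tangent to the lid's rim), hard stop at 2.46. The quick thread sinks the nut 2.55 mm per rad. It takes about 0.12 N m to turn, stays where it is left, and starts anywhere from 0 to 0.45.
- wheel_mid (a point): Middle of a loose black waxed cheese wheel, 112 mm across, 58 mm high, 0.55 kg, standing by the pot. Leave alone.
- flask_mid (a point): Middle (88 mm up) of a loose white bottle, 64 mm across, 175 mm high, standing by the pot. Leave alone.
- jug_mid (a point): Middle of a loose steel mug, 80 mm across without its handle, 95 mm high, standing by the pot. Leave alone.
- brush_grip (a point): Handle of a loose wooden brush about 190 mm long lying on the bench on the robot's side of the pot. Leave alone.

How it is judged:
By the outcome, as a careful person would: the job done as asked, in the order asked, and still so for the second after the job is handed in, with the robot touching nothing.
It also fails if it takes over 72 s, if anything falls off the work surface, if the arm or the gripper's body presses on something with over 40 N, if the wrist force passes 120 N, or if a joint passes its speed limit or range.

ROBOT

A 7-joint arm with a two-finger parallel gripper is mounted at the origin on the work surface. World frame = base frame: x ahead of the robot, y to its left, z up, the work surface at z = 0. Lengths are in mm, angles in rad, forces in N, time in s.
With the tool pointing down it reaches from about 425 to 950 mm from the base axis. Payload 4.7 kg.
Tool frame: the origin (TCP) lies on the centre line of the jaws, within the pads' length; the fingertips stand 17 mm ahead of it and the grasp point (between the pads) lies 2 mm behind it; y points along the fingers, x is the direction in which the jaws open and shut, and the axes are right-handed (so a half turn about y gives the same grasp; the last joint's range is limited). The gripper opens to 87 mm and grips with 3 to 60 N. Pads are 19 mm wide; open, the fingers measure 117 mm over their backs; the gripper's body (75 mm by 190 mm) begins 51 mm behind the grasp point.
Start: joints at [-1.139, 0.469, -0.049, 1.532, 0.024, 1.141, -0.082], TCP at [300.113, 604.632, 239.573] pointing down, gripper open.
Joint ranges: [-2.59, 2.59], [-0.33, 1.99], [-1.39, 1.29], [0.1, 2.45], [-1.04, 4.18], [0.21, 1.99], [-2.66, 2.66]. Speed limits (rad/s): [2.57, 2.57, 3.14, 3.14, 3.14, 3.14, 3.14].

INTERFACE

Orientations are given as a unit quaternion [w, x, y, z].
In Python, from cell import bot gives the robot as it stands.
- The arm moves only by the shell command python3 -m creep 'ROWS' [FORCE]. ROWS is JSON, a list of rows, each a list of 5 numbers: the shift along the world's x, y, z in cm, then the turn about the world's z in rad, then the closure, from 0 (fully open) to 1 (shut). A call has 1 to 8 rows; each row is the pose to reach, as a shift and turn from the pose commanded when the call began; what a row does not reach only later rows make up. A row lasts 1/8 s, in which the tool goes at most 62.5 mm and 10.7 degrees, less where a joint would pass 70% of its speed; a pose out of reach is approached as far as the arm can. A call with a gripper value outside its range is refused whole. The fingers move at their own pace and stop on an object; FORCE is the grip in N (left out, the last holds). Time passes only in rows, so rows that repeat a pose let the fingers close. It gives the time, the measured TCP pose, the force and the opening at its end, in the units of the state.
- bot.read_state(): the state, without advancing time (a new reading comes with each control period).
- bot.snapshot(name): name is "side" or "top"; returns a dict with "image" (400x640x3 uint8, red, green, blue), "camera_matrix" (3x3 intrinsics, pixels), "k1" (the pictures are not rectified: a ray, as slopes to the right and down, at radius r is drawn at 1 + k1 r^2 times it, then the intrinsics apply), "rvec" (rotation vector, rad) and "tvec" (3), from world to camera coordinates, as OpenCV has them. Camera axes: x right, y down, z forward; pixel columns grow to the right and rows downward; lengths in mm; the calibration is good to about 2 mm. A picture is of the moment at which its call begins. There is no depth.
- bot.close_job(): hands the job in, once; it reports no verdict.
Trained networks look in a picture, given as the dict that the camera call returned (one of the last four; its "shot" number tells which), for a name from the list of things; names that differ only in an ending like _2 or _b are one class to them, and where a whole thing is asked for, a point or a joint stands for the part that bears it (a point fixed in the world has none). Each returns a list of dicts, best first, with "score" (0 to 1); they miss things now and then, are a little off and sometimes report something else, mostly with a low value. They report only what shows in the picture. A call takes as long as a camera call.
- bot.cut_out(picture, label): "region" (400x640 bool, what is visible of it) and "rect" ([centre column, centre row, width, height] in pixels, round what is visible of it).
The state is a dict: "t": time; "joints": joint angles; "joint_velocities": joint speeds; "tau": joint torques, N m; "ee_pos": TCP position; "eef_rot": TCP orientation; "contact_force": force on the tool from outside, world axes, zero at the start; "torque": the same for the moment, N m; "finger_gap": finger opening in mm.
Only numpy, scipy, OpenCV 4.12 (cv2) and the standard library are available. Lean on these libraries where they do the work, as an engineer would, in place of code of your own. Each camera call takes 0.05 s, during which the arm holds its last target.

## Working session

There is one attempt and no reset: what is moved stays moved. The work goes in short steps, Python scripts to look and compute and a shell command to move; the robot and the scene stay as the last step left them, time stands still between calls to the robot, and variables do not carry over. Pictures are saved under pics/ and viewed, and the job is handed in when it is done.

```bash
ls; mkdir -p pics; python3 - <<'E'
from cell import bot
import cv2,numpy as np
s=bot.read_state()
print({k:np.round(v,3).tolist() for k,v in s.items()})
for n in ["side","top"]:
    p=bot.snapshot(n)
    cv2.imwrite(f"pics/{n}0.png",p["image"][:,:,::-1])
    print(n,p["camera_matrix"].tolist(),p["k1"],p["rvec"],p["tvec"])
E
```

```text
pics
{'t': 0.0, 'joints': [-1.139, 0.469, -0.049, 1.534, 0.024, 1.141, -0.082], 'joint_velocities': [0.0, -0.0, -0.001, 0.001, -0.001, 0.001, -0.001], 'tau': [-0.0, -50.799, -0.081, -23.615, -0.062, 0.038, 0.0], 'ee_pos': [299.886, 604.101, 238.485], 'eef_rot': [-0.601, 0.601, 0.372, -0.373], 'contact_force': [0.412, 0.121, 0.337], 'torque': [0.008, -0.052, -0.0], 'finger_gap': 87.142}
side [[369.09041581513543, 0.0, 317.913841469541], [0.0, 369.09041581513543, 200.6332331226205], [0.0, 0.0, 1.0]] -0.01806580086643065 [ 0.58520595 -2.56036289  1.28295574] [505.7734634  240.31714398 535.4612209 ]
top [[417.51470702399223, 0.0, 319.5554282642128], [0.0, 417.51470702399223, 199.8044542947324], [0.0, 0.0, 1.0]] -0.10547918049109083 [ 2.16387704 -2.17462394  0.1321432 ] [ 23.73488434 583.4130832  915.14686853]
```

View pics/side0.png

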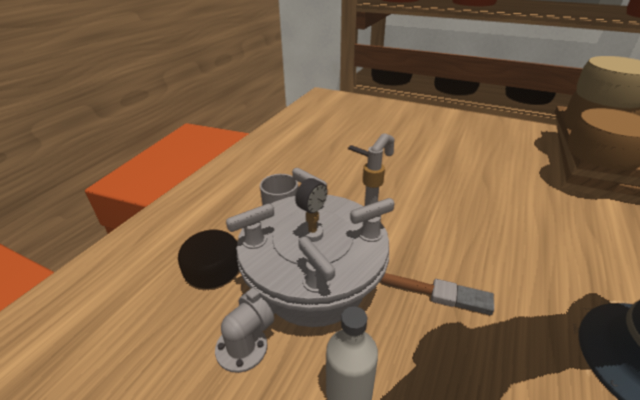

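View pics/top0.png

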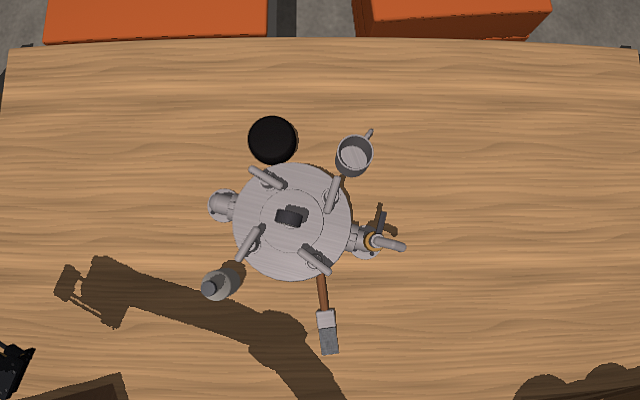

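```bash
cat > h.py <<'E'
import cv2,numpy as np
from cell import bot
def proj(p,P):
    R,_=cv2.Rodrigues(np.array(p["rvec"],float)); c=np.atleast_2d(P)@R.T+np.array(p["tvec"]).ravel()
    s=c[:,:2]/c[:,2:]; r2=(s**2).sum(1,keepdims=True); s=s*(1+p["k1"]*r2)
    K=p["camera_matrix"]; return s*[K[0][0],K[1][1]]+[K[0][2],K[1][2]]
def ray(p,uv):
    K=np.array(p["camera_matrix"]); uv=np.atleast_2d(np.array(uv,float))
    s=cv2.undistortPoints(uv.reshape(-1,1,2),K,np.array([p["k1"],0,0,0.])).reshape(-1,2)
    R,_=cv2.Rodrigues(np.array(p["rvec"],float)); t=np.array(p["tvec"]).ravel()
    d=np.c_[s,np.ones(len(s))]@R; o=-R.T@t; return o,d
def onz(p,uv,z):
    o,d=ray(p,uv); return o+d*((z-o[2])/d[:,2])[:,None]
E
python3 - <<'E'
from h import *
import pickle
out={}
for n in ["side","top"]:
    p=bot.snapshot(n); im=p["image"].copy(); m={}
    for lab in ["nut_a_grip","cover","strainer","gauge_dial","flask_mid","wheel_mid","jug_mid"]:
        r=bot.cut_out(p,lab); m[lab]=r
        print(n,lab,[(round(x["score"],2),np.round(x["rect"],1).tolist(),int(x["region"].sum())) for x in r[:6]])
    out[n]=(p,m)
pickle.dump(out,open("s0.pkl","wb"))
b={"side":(170,130,230,250),"top":(190,100,230,190)}
for n in b:
    x,y,w,h=b[n]; c=out[n][0]["image"][y:y+h,x:x+w,::-1]
    f=min(800/w,600/h); cv2.imwrite(f"pics/z_{n}.png",cv2.resize(c,None,fx=f,fy=f,interpolation=cv2.INTER_CUBIC))
E
```

```text
side nut_a_grip [(0.85, [373.3, 218.5, 41.8, 42.4], 882)]
side cover [(0.74, [373.0, 219.1, 41.8, 40.3], 936), (0.56, [313.0, 240.6, 152.7, 121.1], 10734)]
side strainer [(0.73, [250.8, 224.9, 48.2, 42.9], 1021), (0.71, [304.8, 253.3, 176.9, 244.1], 21337)]
side gauge_dial [(0.87, [313.3, 239.0, 156.2, 123.3], 10834)]
side flask_mid []
side wheel_mid [(0.87, [206.6, 258.0, 65.1, 64.7], 3009)]
side jug_mid [(0.64, [280.2, 187.8, 42.0, 28.3], 908), (0.44, [313.9, 239.1, 153.1, 121.9], 10554)]
top nut_a_grip [(0.7, [314.6, 262.0, 35.2, 26.6], 382)]
top cover [(0.96, [290.6, 223.6, 119.3, 118.5], 9478), (0.67, [221.9, 286.2, 40.1, 35.4], 1013)]
top strainer [(0.92, [310.2, 220.0, 194.4, 120.6], 13529)]
top gauge_dial [(0.74, [291.8, 223.1, 116.1, 117.5], 9497), (0.34, [326.6, 315.1, 27.5, 79.1], 1086)]
top flask_mid [(0.62, [220.3, 286.1, 37.6, 34.1], 921)]
top wheel_mid [(0.68, [269.9, 141.9, 50.7, 46.9], 1922), (0.2, [354.4, 154.0, 39.5, 44.2], 1312)]
top jug_mid [(0.73, [354.6, 153.0, 39.5, 44.8], 1338)]
```

View pics/z_top.png

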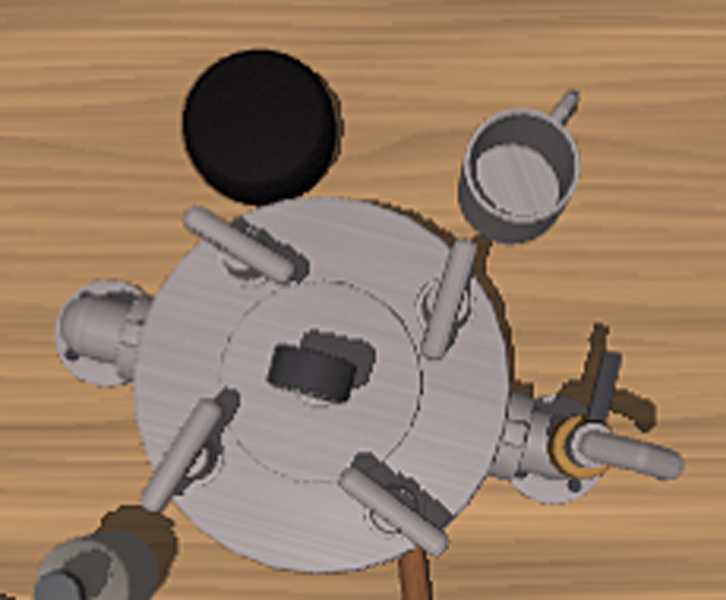

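View pics/z_side.png

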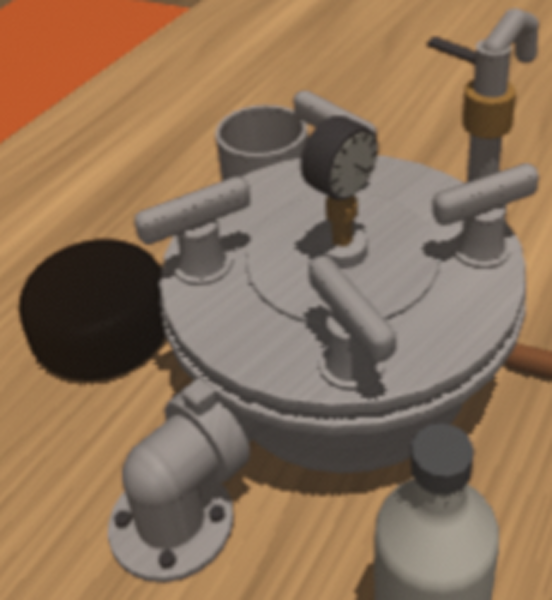

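```bash
cat > fit.py <<'E'
from h import *
import pickle
from scipy.optimize import least_squares
PH={"a":-135,"b":-45,"c":45,"d":135}
def nutpos(x,y,yaw,n):
    f=np.radians(PH[n])+yaw; return np.array([x+95*np.cos(f),y+95*np.sin(f)]),f
def ends(x,y,yaw,n,q,L=38):
    P,f=nutpos(x,y,yaw,n); th=f+np.pi/2+2.4-q; z=164-2.55*q
    d=np.array([np.cos(th),np.sin(th)])
    return np.array([[*(P+L*d),z],[*(P-L*d),z]])
E
python3 - <<'E'
from fit import *
o=pickle.load(open("s0.pkl","rb")); pt,ps=o["top"][0],o["side"][0]
T=lambda L:[(190+u/3.157,100+v/3.157) for u,v in L]
S=lambda L:[(170+u/2.4,130+v/2.4) for u,v in L]
obs={"top":{"c":T([(187,218),(304,270)]),"b":T([(465,240),(433,357)]),"a":T([(345,476),(443,548)]),"d":T([(213,402),(150,507)])},
"side":{"d":S([(322,268),(382,350)]),"c":S([(145,228),(242,192)]),"a":S([(445,210),(528,178)])}}
for n in "abcd": print(n,onz(pt,obs["top"][n],163)[:,:2].round(0).tolist())
C=onz(pt,T([(321,385)]),112); print("lid c",C)
for k,v in {"legs":[(105,333),(555,455)]}.items(): print(onz(pt,T(v),60).round(0))
def res(v,pr=False):
    r=[];
    for cam,p in (("top",pt),("side",ps)):
        for n,uv in obs[cam].items():
            e=proj(p,ends(*v[:3],n,v[3+"abcd".index(n)])); uv=np.array(uv)
            e1=e-uv; e2=e[::-1]-uv
            b=e1 if (e1**2).sum()<(e2**2).sum() else e2
            if pr: print(cam,n,b.round(1).tolist())
            r+=b.ravel().tolist()
    return r
best=min((least_squares(res,[C[0,0],C[0,1],y0,.2,.2,.2,.2],loss="soft_l1") for y0 in np.arange(-.6,.61,.2)),key=lambda s:s.cost)
print(best.x.round(3),best.cost); res(best.x,True)
for n in "abcd":
    P,f=nutpos(*best.x[:3],n); print(n,P.round(1),"bar yaw",((f+np.pi/2+2.4-best.x[3+"abcd".index(n)]+np.pi/2)%np.pi-np.pi/2).round(3))
E
```

```text
a [[470.0, 62.0], [426.0, 2.0]]
b [[616.0, -13.0], [543.0, 8.0]]
c [[631.0, 161.0], [597.0, 87.0]]
d [[516.0, 143.0], [452.0, 181.0]]
lid c [[528.87249944  79.5460288  112.        ]]
[[569. 234.  60.]
 [483. -79.  60.]]
[ 5.30917e+02  7.99290e+01 -2.69000e-01  3.87000e-01  4.80000e-02
  2.17000e-01  3.86000e-01] 15.540933052593171
top c [[-0.3, 0.4], [-2.6, 0.1]]
top b [[0.0, 0.7], [0.0, 0.8]]
top a [[-1.1, -0.0], [0.2, -0.2]]
top d [[1.3, 0.3], [-1.5, -0.7]]
side d [[-1.1, -1.7], [0.9, -0.7]]
side c [[-1.4, 0.9], [1.0, -3.8]]
side a [[-2.7, 0.0], [2.5, -1.5]]
a [448.3  33. ] bar yaw 0.959
b [577.8  -2.7] bar yaw -0.273
c [613.5 126.9] bar yaw 1.128
d [484.  162.5] bar yaw -0.611
```

```bash
python3 - <<'E'
from fit import *
o=pickle.load(open("s0.pkl","rb"))
v=[530.9,79.9,-.269,.387,.048,.217,.386]
b={"side":(170,130,230,250),"top":(190,100,230,190)}
ims=[]
for cam in b:
    p=o[cam][0]; x,y,w,h=b[cam]; f=400/h if cam=="side" else 400/w
    f=380/h
    c=cv2.resize(p["image"][y:y+h,x:x+w,::-1],None,fx=f,fy=f,interpolation=cv2.INTER_CUBIC)
    def L(P,col,cl=False):
        q=((proj(p,P)-[x,y]+.5)*f).astype(np.int32); cv2.polylines(c,[q.reshape(-1,1,2)],cl,col,1,cv2.LINE_AA)
    for i,n in enumerate("abcd"):
        e=ends(*v[:3],n,v[3+i],39); L(e,(0,0,255)); 
        P,_=nutpos(*v[:3],n); t=np.linspace(0,6.28,40); z=115-2.55*v[3+i]
        L(np.c_[P[0]+14*np.cos(t),P[1]+14*np.sin(t),0*t+z+15],(0,255,0))
    t=np.linspace(0,6.28,80); L(np.c_[v[0]+124*np.cos(t),v[1]+124*np.sin(t),0*t+114.5],(255,0,0)); L(np.c_[v[0]+66*np.cos(t),v[1]+66*np.sin(t),0*t+119],(255,0,0))
    for s in (1,-1):
        L(np.c_[v[0]+s*170*np.sin(-v[2])+22*np.cos(t),v[1]+s*170*np.cos(v[2])+22*np.sin(t),0*t+60],(255,0,255))
    ims.append(c)
cv2.imwrite("pics/ov.png",np.hstack([i[:,:400] if i.shape[1]>400 else i for i in ims][:1]+[ims[1][:,:440]])[:,:800])
E
```

```text
(no output)
```

View pics/ov.png

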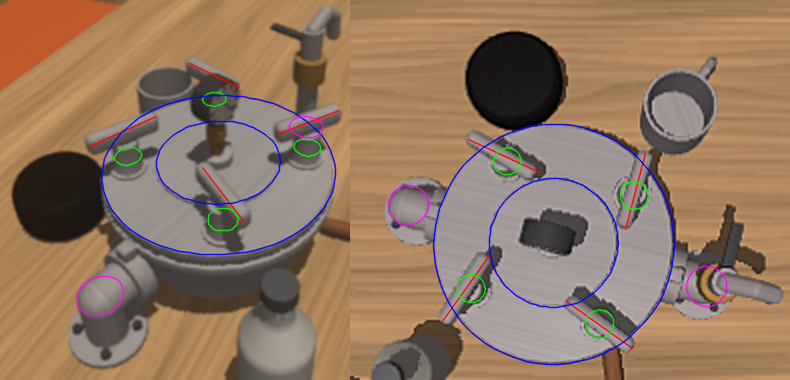

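```bash
python3 - <<'E'
from fit import *
from scipy.spatial.transform import Rotation as R
s=bot.read_state(); q=s["eef_rot"]; M=R.from_quat([q[1],q[2],q[3],q[0]]).as_matrix(); print(M.round(3)); print("jaw yaw",np.arctan2(M[1,0],M[0,0]))
o=pickle.load(open("s0.pkl","rb"))
p=o["top"][0]
print("bottle", onz(p,[(209.6,286.9)],175), onz(p,[(221,286)],88))
print("spout", onz(p,[(190+670/3.157,100+462/3.157)],215))
print(np.round(s["joints"],3),s["ee_pos"])
E
```

```text
[[ 0.445  0.    -0.896]
 [ 0.896  0.     0.445]
 [ 0.    -1.     0.   ]]
jaw yaw 1.1100303924032733
bottle [[402.09998109 232.16306322 175.        ]] [[395.76873658 229.80823651  88.        ]]
spout [[ 477.27216183 -127.15668298  215.        ]]
[-1.139  0.469 -0.049  1.533  0.024  1.141 -0.082] [300.11169491 604.63801672 239.58009044]
```

```bash
python3 -m creep '[[0,0,3,0,0.55],[27.8,-60.7,3,0.19,0.55],[27.8,-60.7,3,0.19,0.55],[27.8,-60.7,3,0.19,0.55],[27.8,-60.7,3,0.19,0.55],[27.8,-60.7,3,0.19,0.55],[27.8,-60.7,3,0.19,0.55],[27.8,-60.7,3,0.19,0.55]]' 20
```

```text
t: 1.9
ee_pos: [482.9, 205.0, 270.0]
eef_rot: [0.563, -0.563, -0.428, 0.428]
contact_force: [0.7, -0.3, 0.9]
finger_gap: 39.2
```

```bash
cat > st.py <<'E'
from fit import *
from scipy.spatial.transform import Rotation as R
import sys
V=[530.9,79.9,-.269]
def st(n=None,q=None):
    s=bot.read_state(); e=s["eef_rot"]; M=R.from_quat([e[1],e[2],e[3],e[0]]).as_matrix(); y=np.arctan2(M[1,0],M[0,0])
    print("t",round(s["t"],2),"pos",np.round(s["ee_pos"],1),"jaw",y.round(3),"joints",np.round(s["joints"],2),"F",np.round(s["contact_force"],1),"T",np.round(s["torque"],2),"gap",round(s["finger_gap"],1))
    if n:
        P,f=nutpos(*V,n); J=f+np.pi+2.4-q
        print(n,"dcm",((P-np.array(s["ee_pos"])[:2])/10).round(2),"dyaw",[round(J-y+k*np.pi,3) for k in range(-4,5) if abs(J-y+k*np.pi)<3.2])
        return
    for n in "abcd":   # joint implied by the jaw, if holding n
        P,f=nutpos(*V,n); 
        if np.hypot(*(P-np.array(s["ee_pos"])[:2]))<15: print(n,"q implied",[round(v,3) for v in [(f+np.pi+2.4-y+k*np.pi) for k in range(-4,5)] if -.3<v<2.9],"offset",(np.array(s["ee_pos"])[:2]-P).round(1))
if __name__=="__main__": st(sys.argv[1] if len(sys.argv)>1 else None, float(sys.argv[2]) if len(sys.argv)>2 else None)
E
python3 -m creep '[[9.5,-20.8,0,0,0.55],[9.5,-20.8,0,0,0.55],[9.5,-20.8,0,0,0.55],[9.5,-20.8,0,0,0.55],[9.5,-20.8,0,0,0.55]]'; python3 st.py b 0.048
```

```text
t: 2.52
ee_pos: [578.1, -5.7, 269.7]
eef_rot: [-0.564, 0.565, 0.426, -0.426]
contact_force: [-0.7, 1.0, 0.2]
finger_gap: 39.1
t 2.52 pos [578.1  -5.7 269.7] jaw 1.293 joints [-0.25  0.28  0.23  1.74 -0.07  1.12  1.3 ] F [-0.7  1.   0.2] T [0.09 0.02 0.07] gap 39.1
b dcm [-0.03  0.29] dyaw [np.float64(-3.137), np.float64(0.005), np.float64(3.146)]
```

```bash
python3 -m creep '[[0,0.2,-6.5,0,0.55],[0,0.2,-6.5,0,0.55],[0,0.2,-6.5,0,0.55]]'; python3 - <<'E'
from st import *
st("b",.048)
for n,(x,y,w,h) in {"side":(200,80,230,230),"top":(230,120,180,150)}.items():
    p=bot.snapshot(n); f=400/w; cv2.imwrite(f"pics/b1{n}.png",cv2.resize(p["image"][y:y+h,x:x+w,::-1],None,fx=f,fy=f,interpolation=cv2.INTER_CUBIC))
a=cv2.imread("pics/b1side.png"); b=cv2.imread("pics/b1top.png"); b=cv2.copyMakeBorder(b,0,max(0,a.shape[0]-b.shape[0]),0,0,0); cv2.imwrite("pics/b1.png",np.hstack([a,b]))
E
```

```text
t: 2.9
ee_pos: [577.8, 1.7, 205.8]
eef_rot: [-0.562, 0.563, 0.429, -0.428]
contact_force: [0.2, -1.3, 0.7]
finger_gap: 39.1
t 2.9 pos [577.8   1.7 205.8] jaw 1.301 joints [-0.25  0.34  0.22  1.82 -0.09  0.99  1.31] F [ 0.2 -1.3  0.7] T [ 0.04  0.01 -0.01] gap 39.1
b dcm [-0.   -0.45] dyaw [np.float64(-3.145), np.float64(-0.004), np.float64(3.138)]
```

View pics/b1.png

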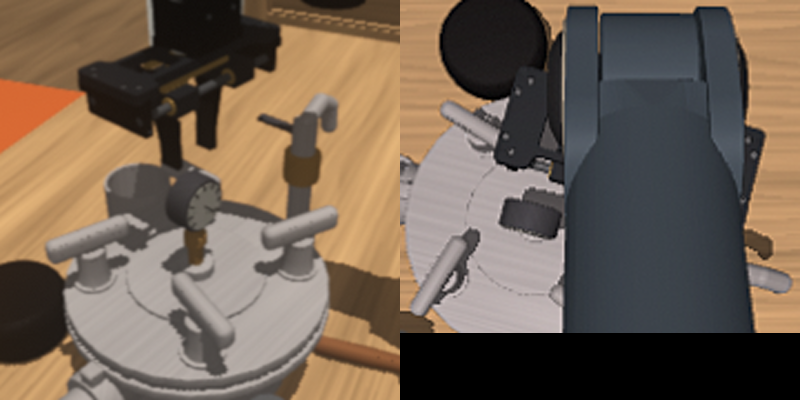

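```bash
python3 -m creep '[[0,0,0,0,0.55],[0,0,0,0,0.55]]'; python3 st.py b 0.048
```

```text
t: 3.25
ee_pos: [577.7, 0.9, 205.6]
eef_rot: [-0.563, 0.563, 0.429, -0.427]
contact_force: [0.5, 0.7, 0.0]
finger_gap: 39.4
t 3.25 pos [577.7   0.9 205.6] jaw 1.3 joints [-0.25  0.34  0.22  1.82 -0.09  0.99  1.31] F [0.5 0.7 0. ] T [-0.    0.01  0.02] gap 39.4
b dcm [ 0.01 -0.36] dyaw [np.float64(-3.144), np.float64(-0.002), np.float64(3.139)]
```

```bash
python3 -m creep '[[0,-0.35,0,0,0.55],[0,-0.35,-2.7,0,0.55],[0,-0.35,-2.7,0,0.55],[0,-0.35,-2.7,0,1],[0,-0.35,-2.7,0,1],[0,-0.35,-2.7,0,1]]' 25; python3 st.py
```

```text
t: 4.0
ee_pos: [577.9, -2.1, 178.4]
eef_rot: [-0.563, 0.563, 0.429, -0.427]
contact_force: [1.0, 5.0, 2.3]
finger_gap: 17.2
t 4.0 pos [577.9  -2.1 178.4] jaw 1.3 joints [-0.24  0.37  0.21  1.85 -0.1   0.93  1.32] F [1.  5.  2.3] T [ 1.37 -0.33 -0.05] gap 17.2
b q implied [np.float64(0.046)] offset [0.1 0.6]
```

```bash
python3 -m creep '[[0,0,0,0,1],[0,0,-0.04,-0.16,1],[0,0,-0.08,-0.32,1],[0,0,-0.12,-0.48,1]]'; python3 st.py
```

```text
t: 4.5
ee_pos: [578.3, -0.9, 177.3]
eef_rot: [0.649, -0.649, -0.282, 0.28]
contact_force: [0.8, 3.8, 2.3]
finger_gap: 15.4
t 4.5 pos [578.3  -0.9 177.3] jaw 0.817 joints [-0.32  0.38  0.32  1.85 -0.15  0.93  0.89] F [0.8 3.8 2.3] T [ 0.83 -0.18  0.14] gap 15.4
b q implied [np.float64(0.529)] offset [0.5 1.8]
```

```bash
python3 -m creep '[[0,0.05,-0.04,-0.17,1],[0,0.05,-0.08,-0.34,1],[0,0.05,-0.12,-0.51,1],[0,0.05,-0.16,-0.68,1],[0,0.05,-0.16,-0.68,1]]'; python3 st.py
```

```text
t: 5.12
ee_pos: [579.2, -0.3, 175.7]
eef_rot: [0.706, -0.705, -0.052, 0.049]
contact_force: [3.1, 3.5, 1.0]
finger_gap: 15.6
t 5.12 pos [ 5.792e+02 -3.000e-01  1.757e+02] jaw 0.142 joints [-0.43  0.4   0.47  1.86 -0.22  0.93  0.28] F [3.1 3.5 1. ] T [ 0.88 -0.78 -0.08] gap 15.6
b q implied [np.float64(1.204)] offset [1.4 2.4]
```

```bash
python3 -m creep '[[0,0,0,0,0.55],[0,0,0,0,0.55],[0,0,6,0,0.55],[0,0,8.5,0.1,0.55],[-3,5.3,8.5,0.27,0.55],[-6,10.6,8.5,0.45,0.55],[-9.35,16.4,8.5,0.63,0.55],[-9.35,16.4,8.5,0.8,0.55]]'; python3 st.py d 0.386
```

```text
t: 6.12
ee_pos: [480.7, 165.7, 259.3]
eef_rot: [0.629, -0.628, -0.324, 0.326]
contact_force: [0.3, -0.6, 0.7]
finger_gap: 39.4
t 6.12 pos [480.7 165.7 259.3] jaw 0.955 joints [-0.66  0.18  0.28  1.91 -0.06  1.07  0.6 ] F [ 0.3 -0.6  0.7] T [-0.13 -0.08  0.01] gap 39.4
d dcm [ 0.33 -0.32] dyaw [np.float64(-3.137), np.float64(0.005), np.float64(3.147)]
```

```bash
python3 -m creep '[[0.2,-0.1,-2.5,0,0.55],[0.2,-0.1,-5.4,0,0.55],[0.2,-0.1,-5.4,0,0.55],[0.2,-0.1,-5.4,0,0.55]]';  cat > pic.py <<'E'
from st import *
def pic(name,B={"side":(200,80,230,230),"top":(190,110,230,190)}):
    I=[]
    for n,(x,y,w,h) in B.items():
        p=bot.snapshot(n); f=400/w; I.append(cv2.resize(p["image"][y:y+h,x:x+w,::-1],None,fx=f,fy=f,interpolation=cv2.INTER_CUBIC))
    H=max(i.shape[0] for i in I); cv2.imwrite(f"pics/{name}.png",np.hstack([cv2.copyMakeBorder(i,0,H-i.shape[0],0,0,0) for i in I]))
if __name__=="__main__": pic(sys.argv[1])
E
python3 st.py d 0.386; python3 pic.py d1
```

```text
t: 6.62
ee_pos: [486.2, 160.5, 206.5]
eef_rot: [-0.63, 0.631, 0.32, -0.32]
contact_force: [0.9, -0.6, -0.3]
finger_gap: 38.9
t 6.62 pos [486.2 160.5 206.5] jaw 0.94 joints [-0.64  0.24  0.28  1.97 -0.08  0.95  0.62] F [ 0.9 -0.6 -0.3] T [ 0.03 -0.03 -0.05] gap 38.9
d dcm [-0.22  0.2 ] dyaw [np.float64(-3.122), np.float64(0.02), np.float64(3.162)]
```

View pics/d1.png

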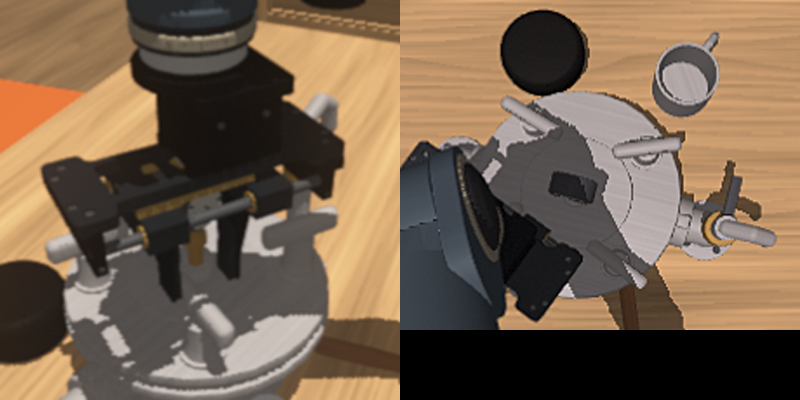

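```bash
python3 -m creep '[[-0.15,0.2,0,0.02,0.55],[-0.15,0.2,-2.8,0.02,0.55],[-0.15,0.2,-2.8,0.02,0.55],[-0.15,0.2,-2.8,0.02,1],[-0.15,0.2,-2.8,0.02,1],[-0.15,0.2,-2.8,0.02,1],[-0.15,0.2,-2.8,0.02,1]]' 25; python3 st.py
```

```text
t: 7.6
ee_pos: [484.5, 162.7, 178.4]
eef_rot: [-0.627, 0.627, 0.327, -0.326]
contact_force: [-1.1, -0.4, 3.3]
finger_gap: 16.2
t 7.6 pos [484.5 162.7 178.4] jaw 0.96 joints [-0.64  0.27  0.27  2.   -0.09  0.88  0.65] F [-1.1 -0.4  3.3] T [-0.26  0.21  0.08] gap 16.2
d q implied [np.float64(0.385)] offset [0.5 0.2]
```

Gripped. Turn d by -0.82 to reach about 1.2.

```bash
python3 -m creep '[[0,0,-0.04,-0.16,1],[0,0,-0.08,-0.33,1],[0,0,-0.12,-0.49,1],[0,0,-0.16,-0.66,1],[0,0,-0.2,-0.82,1],[0,0,-0.2,-0.82,1]]'; python3 st.py
```

```text
t: 8.35
ee_pos: [484.5, 162.9, 176.2]
eef_rot: [-0.705, 0.705, 0.05, -0.05]
contact_force: [-0.7, -1.5, 4.4]
finger_gap: 15.4
t 8.35 pos [484.5 162.9 176.2] jaw 0.142 joints [-0.76  0.28  0.43  2.01 -0.15  0.88 -0.11] F [-0.7 -1.5  4.4] T [-0.41  0.17  0.03] gap 15.4
d q implied [np.float64(1.204)] offset [0.5 0.3]
```

```bash
python3 -m creep '[[0,0,0,0,0.55],[0,0,0,0,0.55],[0,0,6,0,0.55],[0,0,8,-0.15,0.55],[-1.2,-5,8,-0.3,0.55],[-2.4,-10,8,-0.45,0.55],[-3.6,-12.9,8,-0.6,0.55],[-3.6,-12.9,8,-0.75,0.55]]'; python3 st.py a 0.387;python3 -m creep '[[0,0,-5.4,0,0.55],[0,0,-5.4,0,0.55],[0,0,-5.4,0,0.55]]'; python3 st.py a 0.387;  python3 pic.py a1
```

```text
t: 9.35
ee_pos: [447.3, 31.2, 255.7]
eef_rot: [0.674, -0.673, 0.216, -0.215]
contact_force: [0.3, 1.0, 1.2]
finger_gap: 39.3
t 9.35 pos [447.3  31.2 255.7] jaw -0.619 joints [-0.74  0.07  0.62  2.05 -0.05  1.04 -0.72] F [0.3 1.  1.2] T [-0.01  0.12 -0.05] gap 39.3
a dcm [0.1  0.18] dyaw [np.float64(-3.135), np.float64(0.007), np.float64(3.148)]
t: 9.72
ee_pos: [449.0, 33.9, 202.8]
eef_rot: [0.675, -0.674, 0.212, -0.213]
contact_force: [-0.5, 0.7, 1.0]
finger_gap: 39.3
t 9.72 pos [449.   33.9 202.8] jaw -0.61 joints [-0.72  0.15  0.62  2.11 -0.11  0.91 -0.65] F [-0.5  0.7  1. ] T [-0.11  0.06  0.05] gap 39.3
a dcm [-0.07 -0.09] dyaw [np.float64(-3.144), np.float64(-0.002), np.float64(3.139)]
```

View pics/a1.png

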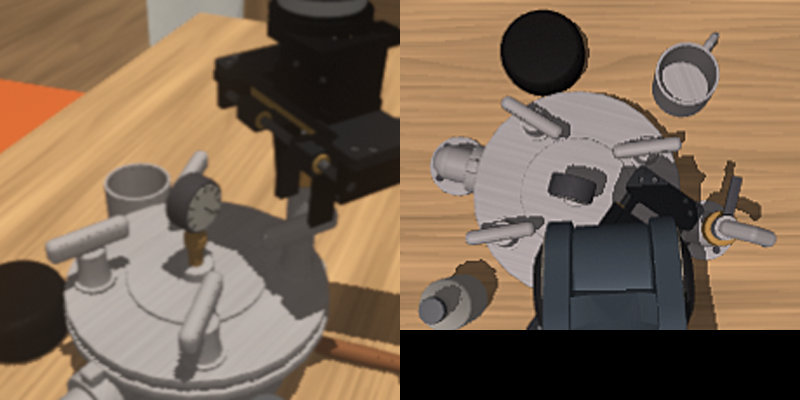

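```bash
python3 -m creep '[[0,0,-2.4,0,0.55],[0,0,-2.4,0,0.55],[0,0,-2.4,0,1],[0,0,-2.4,0,1],[0,0,-2.4,0,1],[0,0,-2.4,0,1]]' 25; python3 st.py
```

```text
t: 10.58
ee_pos: [449.8, 33.3, 178.6]
eef_rot: [0.675, -0.674, 0.211, -0.214]
contact_force: [3.7, -3.2, 0.5]
finger_gap: 15.7
t 10.57 pos [449.8  33.3 178.6] jaw -0.611 joints [-0.71  0.19  0.61  2.14 -0.14  0.85 -0.62] F [ 3.7 -3.2  0.5] T [-0.62 -0.56 -0.06] gap 15.7
a q implied [np.float64(0.386)] offset [1.5 0.3]
```

```bash
python3 -m creep '[[0,0,-0.04,-0.16,1],[0,0,-0.08,-0.33,1],[0,0,-0.12,-0.49,1],[0,0,-0.16,-0.66,1],[0,0,-0.2,-0.82,1],[0,0,-0.2,-0.82,1]]'; python3 st.py
```

```text
t: 11.32
ee_pos: [449.9, 33.2, 176.5]
eef_rot: [0.535, -0.534, 0.462, -0.464]
contact_force: [4.3, -4.3, 1.7]
finger_gap: 16.2
t 11.32 pos [449.9  33.2 176.5] jaw -1.429 joints [-0.83  0.21  0.76  2.15 -0.19  0.85 -1.38] F [ 4.3 -4.3  1.7] T [-0.88 -0.8  -0.19] gap 16.2
a q implied [np.float64(1.204)] offset [1.6 0.2]
```

```bash
python3 -m creep '[[0,0,0,0,0.55],[0,0,0,0,0.55],[0,0,6,0,0.55],[0,0,8.8,0.17,0.55],[4.1,2.3,8.8,0.34,0.55],[8.2,4.7,8.8,0.51,0.55],[12.4,7,8.8,0.68,0.55],[16.4,9.4,8.8,0.84,0.55]]'; python3 -m creep '[[0,0,0,0.15,0.55],[0,0,0,0.15,0.55],[0,0,-5.4,0.15,0.55],[0,0,-5.4,0.15,0.55]]'; python3 st.py c 0.217;  python3 pic.py c1
```

```text
t: 12.32
ee_pos: [612.6, 129.4, 262.8]
eef_rot: [-0.677, 0.677, -0.204, 0.202]
contact_force: [-0.2, 0.8, 0.2]
finger_gap: 39.0
t: 12.82
ee_pos: [608.6, 127.6, 206.3]
eef_rot: [-0.689, 0.691, -0.158, 0.152]
contact_force: [-0.7, 0.3, 0.5]
finger_gap: 39.3
t 12.82 pos [608.6 127.6 206.3] jaw -0.442 joints [-0.69  0.46  0.58  1.72 -0.28  1.05 -0.46] F [-0.7  0.3  0.5] T [-0.1   0.13  0.01] gap 39.3
c dcm [ 0.49 -0.08] dyaw [np.float64(-3.142), np.float64(-0.0), np.float64(3.141)]
```

View pics/c1.png

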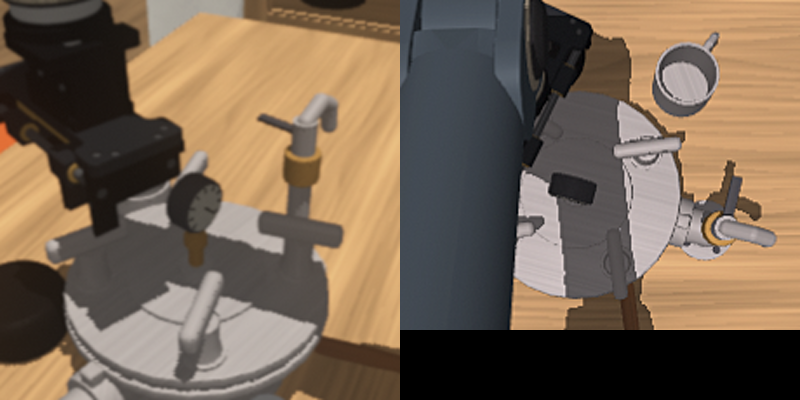

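```bash
python3 -m creep '[[0.4,0,0,0,0.55],[0.4,0,0,0,0.55],[0.4,0,0,0,0.55]]';python3 st.py c 0.217
```

```text
t: 13.3
ee_pos: [616.7, 127.9, 210.6]
eef_rot: [0.69, -0.69, 0.154, -0.155]
contact_force: [0.5, -0.6, 0.3]
finger_gap: 39.1
t 13.3 pos [616.7 127.9 210.6] jaw -0.44 joints [-0.69  0.46  0.58  1.71 -0.28  1.06 -0.46] F [ 0.5 -0.6  0.3] T [-0.09  0.07 -0.11] gap 39.1
c dcm [-0.31 -0.11] dyaw [np.float64(-3.144), np.float64(-0.002), np.float64(3.14)]
```

```bash
python3 -m creep '[[-0.25,0,-2,0,0.55],[-0.25,0,-3.2,0,0.55],[-0.25,0,-3.2,0,0.55],[-0.25,0,-3.2,0,1],[-0.25,0,-3.2,0,1],[-0.25,0,-3.2,0,1],[-0.25,0,-3.2,0,1]]' 25; python3 st.py
```

```text
t: 14.18
ee_pos: [614.2, 127.8, 178.3]
eef_rot: [0.69, -0.69, 0.154, -0.155]
contact_force: [-0.5, 0.2, 1.5]
finger_gap: 16.5
t 14.18 pos [614.2 127.8 178.3] jaw -0.44 joints [-0.68  0.49  0.57  1.74 -0.31  0.99 -0.44] F [-0.5  0.2  1.5] T [-0.07 -0.04 -0.1 ] gap 16.5
c q implied [np.float64(0.215)] offset [0.6 1. ]
```

```bash
python3 -m creep '[[0,0,-0.04,-0.16,1],[0,0,-0.08,-0.33,1],[0,0,-0.12,-0.49,1],[0,0,-0.16,-0.66,1],[0,0,-0.2,-0.82,1],[0,0,-0.24,-0.98,1],[0,0,-0.24,-0.98,1]]'; python3 st.py
```

```text
t: 15.05
ee_pos: [614.2, 128.1, 176.0]
eef_rot: [0.537, -0.536, 0.46, -0.461]
contact_force: [-0.4, 0.6, 4.8]
finger_gap: 15.6
t 15.05 pos [614.2 128.1 176. ] jaw -1.418 joints [-0.84  0.56  0.81  1.76 -0.47  1.03 -1.27] F [-0.4  0.6  4.8] T [-0.06  0.32 -0.14] gap 15.6
c q implied [np.float64(1.193)] offset [0.6 1.3]
```

```bash
python3 -m creep '[[0,0,0,0,0.55],[0,0,0,0,0.55],[0,0,6,0,0.55],[0,0,8.8,0.18,0.55],[-1,-3.2,8.8,0.36,0.55],[-2,-6.5,8.8,0.54,0.55],[-3,-9.7,8.8,0.72,0.55],[-3.5,-12.8,8.8,0.9,0.55]]'; python3 -m creep '[[0,0,0,0.18,0.55],[0,0,0,0.36,0.55],[0,0,0,0.54,0.55],[0,0,0,0.66,0.55],[0,0,-3,0.66,0.55],[0,0,-5.2,0.66,0.55],[0,0,-5.2,0.66,0.55]]'; python3 st.py b 1.2;  python3 pic.py b2
```

```text
t: 16.05
ee_pos: [578.0, -1.3, 263.2]
eef_rot: [0.684, -0.684, 0.18, -0.179]
contact_force: [0.5, -0.1, 0.2]
finger_gap: 39.1
t: 16.92
ee_pos: [577.4, -0.2, 209.7]
eef_rot: [-0.705, 0.705, 0.048, -0.051]
contact_force: [-1.1, 0.3, 0.8]
finger_gap: 38.8
t 16.93 pos [ 5.774e+02 -2.000e-01  2.097e+02] jaw 0.14 joints [-0.49  0.37  0.54  1.83 -0.22  1.01  0.28] F [-1.1  0.3  0.8] T [-0.07  0.05 -0.03] gap 38.8
b dcm [ 0.04 -0.25] dyaw [np.float64(-3.136), np.float64(0.005), np.float64(3.147)]
```

View pics/b2.png

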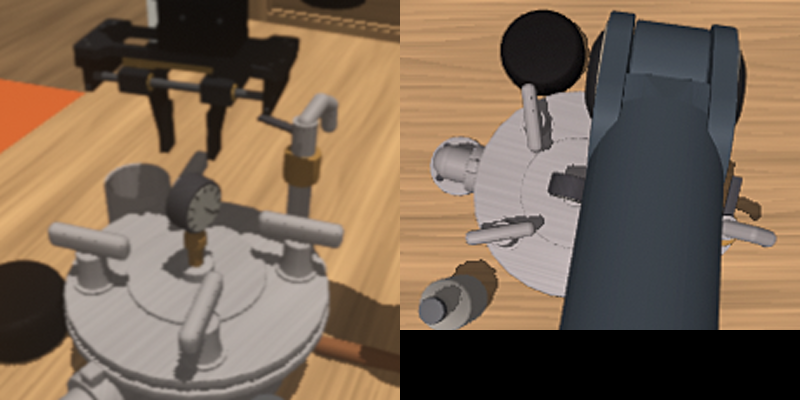

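```bash
python3 -m creep '[[0.1,-0.1,-2,0,0.55],[0.1,-0.1,-3.05,0,0.55],[0.1,-0.1,-3.05,0,0.55],[0.1,-0.1,-3.05,0,1],[0.1,-0.1,-3.05,0,1],[0.1,-0.1,-3.05,0,1],[0.1,-0.1,-3.05,0,1]]' 25; python3 st.py
```

```text
t: 17.9
ee_pos: [579.9, -1.2, 181.2]
eef_rot: [0.705, -0.705, -0.05, 0.049]
contact_force: [-0.8, 0.1, 2.2]
finger_gap: 15.6
t 17.9 pos [579.9  -1.2 181.2] jaw 0.14 joints [-0.47  0.4   0.53  1.85 -0.24  0.95  0.3 ] F [-0.8  0.1  2.2] T [-0.05  0.15 -0.03] gap 15.6
b q implied [np.float64(1.206)] offset [2.1 1.5]
```

```bash
python3 -m creep '[[0,0,-0.06,-0.17,1],[0,0,-0.12,-0.34,1],[0,0,-0.18,-0.51,1],[0,0,-0.24,-0.68,1],[0,0,-0.3,-0.85,1],[0,0,-0.36,-1.02,1],[0,0,-0.4,-1.19,1],[0,0,-0.4,-1.2,1]]'; python3 st.py
```

```text
t: 18.9
ee_pos: [580.6, -1.4, 178.2]
eef_rot: [0.61, -0.61, 0.357, -0.358]
contact_force: [-1.5, 0.0, 6.9]
finger_gap: 15.3
t 18.9 pos [580.6  -1.4 178.2] jaw -1.061 joints [-0.68  0.48  0.82  1.87 -0.42  0.98 -0.73] F [-1.5  0.   6.9] T [-0.12  0.45  0.05] gap 15.3
b q implied [np.float64(2.406)] offset [2.8 1.3]
```

```bash
python3 -m creep '[[0,0,0,-0.02,1],[0,0,0,-0.02,1]]'; python3 st.py
```

```text
t: 19.15
ee_pos: [580.6, -1.4, 178.2]
eef_rot: [0.607, -0.606, 0.363, -0.364]
contact_force: [-1.0, -0.7, 7.0]
finger_gap: 15.5
t 19.15 pos [580.6  -1.4 178.2] jaw -1.08 joints [-0.68  0.48  0.83  1.87 -0.42  0.98 -0.75] F [-1.  -0.7  7. ] T [-0.14  0.4   0.1 ] gap 15.5
b q implied [np.float64(2.425)] offset [2.8 1.3]
```

```bash
python3 -m creep '[[0,0,0,0,0.55],[0,0,0,0,0.55],[0,0,6,0,0.55],[0,0,8.5,0.17,0.55],[-3.2,5.5,8.5,0.34,0.55],[-6.4,11,8.5,0.51,0.55],[-9.6,16.4,8.5,0.68,0.55],[-9.6,16.4,8.5,0.85,0.55]]'; python3 -m creep '[[0,0,0,0.18,0.55],[0,0,0,0.36,0.55],[0,0,0,0.375,0.55],[0,0,-5.5,0.375,0.55],[0,0,-5.5,0.375,0.55],[0,0,-5.5,0.375,0.55]]'; python3 st.py d 1.2;  python3 pic.py d2
```

```text
t: 20.15
ee_pos: [480.8, 168.4, 261.3]
eef_rot: [0.704, -0.702, 0.076, -0.075]
contact_force: [0.9, -0.8, 0.2]
finger_gap: 39.5
t: 20.9
ee_pos: [484.6, 162.9, 208.0]
eef_rot: [0.705, -0.705, -0.051, 0.05]
contact_force: [-0.1, -0.5, -0.0]
finger_gap: 39.4
t 20.9 pos [484.6 162.9 208. ] jaw 0.144 joints [-0.92  0.26  0.62  1.98 -0.18  0.95 -0.07] F [-0.1 -0.5 -0. ] T [-0.04  0.02  0.02] gap 39.4
d dcm [-0.06 -0.04] dyaw [np.float64(-3.139), np.float64(0.002), np.float64(3.144)]
```

View pics/d2.png

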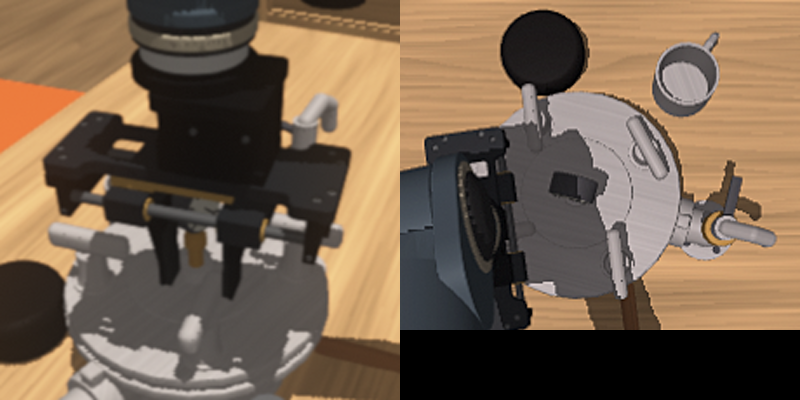

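```bash
python3 -m creep '[[0,0,-2,0,0.55],[0,0,-2.8,0,0.55],[0,0,-2.8,0,0.55],[0,0,-2.8,0,1],[0,0,-2.8,0,1],[0,0,-2.8,0,1],[0,0,-2.8,0,1]]' 25; python3 st.py
```

```text
t: 21.88
ee_pos: [484.3, 163.0, 179.2]
eef_rot: [0.705, -0.705, -0.052, 0.051]
contact_force: [0.9, -0.3, 0.9]
finger_gap: 15.6
t 21.88 pos [484.3 163.  179.2] jaw 0.145 joints [-0.9   0.3   0.6   2.01 -0.22  0.89 -0.04] F [ 0.9 -0.3  0.9] T [-0.02 -0.1   0.05] gap 15.6
d q implied [np.float64(1.2)] offset [0.3 0.5]
```

```bash
python3 -m creep '[[0,0,-0.04,-0.17,1],[0,0,-0.08,-0.34,1],[0,0,-0.12,-0.51,1],[0,0,-0.16,-0.68,1],[0,0,-0.2,-0.85,1],[0,0,-0.24,-1.02,1],[0,0,-0.28,-1.19,1],[0,0,-0.28,-1.22,1]]'; python3 st.py;python3 -m creep '[[0,0,0,0,1]]'; python3 st.py
```

```text
t: 22.88
ee_pos: [484.6, 162.9, 176.3]
eef_rot: [0.608, -0.607, 0.361, -0.363]
contact_force: [2.1, -1.3, -1.4]
finger_gap: 15.7
t 22.88 pos [484.6 162.9 176.3] jaw -1.074 joints [-1.12  0.37  0.89  2.02 -0.36  0.91 -1.1 ] F [ 2.1 -1.3 -1.4] T [-0.18 -0.5   0.16] gap 15.7
d q implied [np.float64(2.42)] offset [0.6 0.4]
t: 23.0
ee_pos: [484.5, 162.9, 176.3]
eef_rot: [0.608, -0.608, 0.361, -0.362]
contact_force: [2.8, -0.2, -1.9]
finger_gap: 15.4
t 23.0 pos [484.5 162.9 176.3] jaw -1.073 joints [-1.12  0.37  0.89  2.02 -0.36  0.91 -1.1 ] F [ 2.8 -0.2 -1.9] T [-0.15 -0.57  0.06] gap 15.4
d q implied [np.float64(2.418)] offset [0.5 0.4]
```

```bash
python3 -m creep '[[0,0,0,0,0.55],[0,0,0,0,0.55],[0,0,6,0,0.55],[0,0,8.8,0.18,0.55],[-1.2,-4.3,8.8,0.36,0.55],[-2.4,-8.6,8.8,0.54,0.55],[-3.45,-12.95,8.8,0.72,0.55],[-3.45,-12.95,8.8,0.9,0.55]]'; python3 -m creep '[[0,0,0,0.18,0.55],[0,0,0,0.36,0.55],[0,0,0,0.54,0.55],[0,0,0,0.72,0.55],[0,0,0,0.9,0.55],[0,0,0,1.08,0.55],[0,0,0,1.26,0.55],[0,0,0,1.44,0.55]]'; python3 st.py a 1.2
```

```text
t: 24.0
ee_pos: [447.8, 29.8, 264.1]
eef_rot: [0.705, -0.704, 0.062, -0.061]
contact_force: [-0.6, 1.1, -0.7]
finger_gap: 39.1
t: 25.0
ee_pos: [448.6, 33.3, 263.9]
eef_rot: [0.569, -0.569, -0.419, 0.42]
contact_force: [-0.3, -0.8, 0.5]
finger_gap: 39.2
t 25.0 pos [448.6  33.3 263.9] jaw 1.271 joints [-0.92  0.06  0.81  2.04 -0.05  1.06  1.18] F [-0.3 -0.8  0.5] T [-0.03  0.08  0.07] gap 39.2
a dcm [-0.03 -0.03] dyaw [np.float64(-2.696), np.float64(0.445)]
```

```bash
python3 -m creep '[[0.1,0,0,0.17,0.55],[0.1,0,0,0.34,0.55],[0.1,0,0,0.45,0.55],[0.1,0,-5.8,0.45,0.55],[0.1,0,-5.8,0.45,0.55],[0.1,0,-5.8,0.45,0.55]]'; python3 st.py a 1.2;  python3 pic.py a2
```

```text
t: 25.75
ee_pos: [450.8, 33.2, 207.2]
eef_rot: [-0.463, 0.463, 0.535, -0.534]
contact_force: [0.6, -0.2, 0.6]
finger_gap: 39.2
t 25.75 pos [450.8  33.2 207.2] jaw 1.715 joints [-0.86  0.16  0.78  2.11 -0.14  0.92  1.72] F [ 0.6 -0.2  0.6] T [0.06 0.03 0.  ] gap 39.2
a dcm [-0.26 -0.02] dyaw [np.float64(-3.14), np.float64(0.002), np.float64(3.143)]
```

View pics/a2.png

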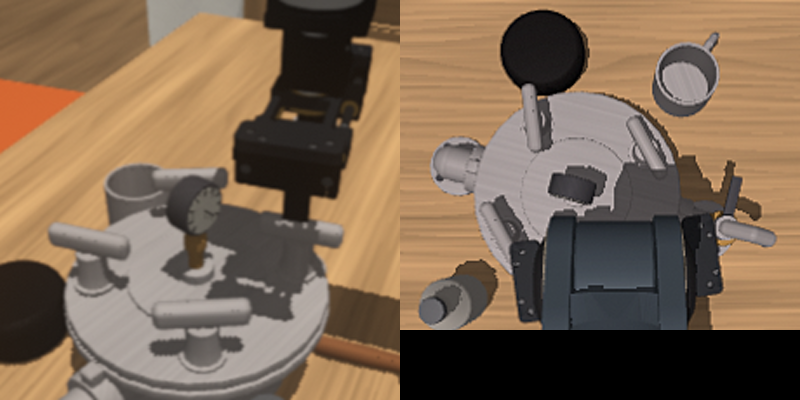

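```bash
python3 -m creep '[[-0.1,0,-2,0,0.55],[-0.1,0,-2.75,0,0.55],[-0.1,0,-2.75,0,0.55],[-0.1,0,-2.75,0,1],[-0.1,0,-2.75,0,1],[-0.1,0,-2.75,0,1],[-0.1,0,-2.75,0,1]]' 25; python3 st.py
```

```text
t: 26.72
ee_pos: [449.6, 32.9, 178.9]
eef_rot: [-0.463, 0.463, 0.535, -0.534]
contact_force: [0.6, -2.0, 1.9]
finger_gap: 15.9
t 26.73 pos [449.6  32.9 178.9] jaw 1.714 joints [-0.83  0.21  0.77  2.14 -0.19  0.86  1.76] F [ 0.6 -2.   1.9] T [-0.25 -0.02 -0.06] gap 15.9
a q implied [np.float64(1.202)] offset [ 1.3 -0.1]
```

```bash
python3 -m creep '[[0,0,-0.04,-0.17,1],[0,0,-0.08,-0.34,1],[0,0,-0.12,-0.51,1],[0,0,-0.16,-0.68,1],[0,0,-0.2,-0.85,1],[0,0,-0.24,-1.02,1],[0,0,-0.28,-1.19,1],[0,0,-0.28,-1.22,1]]'; python3 -m creep '[[0,0,0,0,1]]'; python3 st.py
```

```text
t: 27.72
ee_pos: [449.8, 33.3, 175.9]
eef_rot: [-0.685, 0.686, 0.174, -0.173]
contact_force: [0.4, -0.9, 0.3]
finger_gap: 15.8
t: 27.85
ee_pos: [449.8, 33.3, 175.9]
eef_rot: [-0.685, 0.686, 0.174, -0.174]
contact_force: [1.2, -0.3, -1.1]
finger_gap: 15.9
t 27.85 pos [449.8  33.3 175.9] jaw 0.497 joints [-1.04  0.27  1.04  2.15 -0.31  0.87  0.69] F [ 1.2 -0.3 -1.1] T [-0.3  -0.45  0.04] gap 15.9
a q implied [np.float64(2.419)] offset [1.5 0.3]
```

```bash
python3 -m creep '[[0,0,0,0,0.55],[0,0,0,0,0.55],[0,0,6,0,0.55],[0,0,9,0.17,0.55],[4.1,2.3,9,0.34,0.55],[8.2,4.7,9,0.51,0.55],[12.4,7,9,0.68,0.55],[16.4,9.4,9,0.85,0.55]]'; python3 -m creep '[[0,0,0,0.18,0.55],[0,0,0,0.36,0.55],[0,0,0,0.37,0.55],[0,0,-3,0.37,0.55],[0,0,-5.6,0.37,0.55],[0,0,-5.6,0.37,0.55],[0,0,-5.6,0.37,0.55]]'; python3 st.py c 1.193;  python3 pic.py c2
```

```text
t: 28.85
ee_pos: [614.3, 128.4, 265.1]
eef_rot: [0.552, -0.551, -0.442, 0.443]
contact_force: [-0.9, -0.2, 0.6]
finger_gap: 39.4
t: 29.72
ee_pos: [613.8, 127.3, 210.8]
eef_rot: [-0.463, 0.463, 0.535, -0.534]
contact_force: [-0.0, -0.8, 0.8]
finger_gap: 39.3
t 29.73 pos [613.8 127.3 210.8] jaw 1.714 joints [-0.79  0.49  0.74  1.72 -0.37  1.07  1.78] F [-0.  -0.8  0.8] T [0.05 0.01 0.04] gap 39.3
c dcm [-0.03 -0.05] dyaw [np.float64(-3.132), np.float64(0.01), np.float64(3.151)]
```

View pics/c2.png

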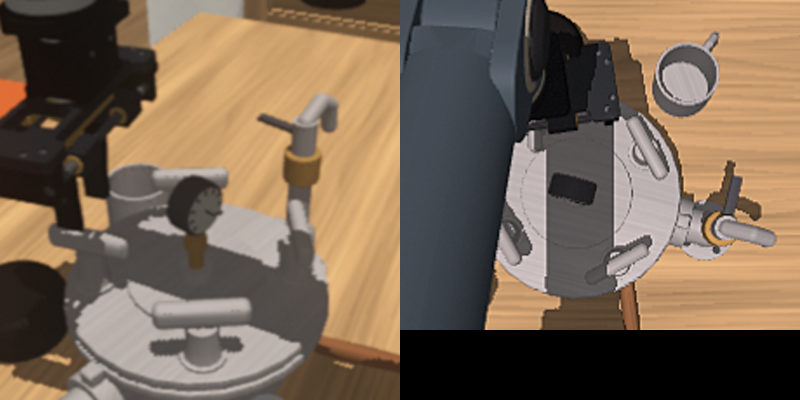

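```bash
python3 -m creep '[[0,0,-2,0.01,0.55],[0,0,-3.15,0.01,0.55],[0,0,-3.15,0.01,0.55],[0,0,-3.15,0.01,1],[0,0,-3.15,0.01,1],[0,0,-3.15,0.01,1],[0,0,-3.15,0.01,1]]' 25; python3 st.py
```

```text
t: 30.7
ee_pos: [613.5, 127.8, 178.7]
eef_rot: [-0.46, 0.46, 0.537, -0.537]
contact_force: [-0.5, 1.9, 2.0]
finger_gap: 15.7
t 30.7 pos [613.5 127.8 178.7] jaw 1.725 joints [-0.78  0.52  0.71  1.75 -0.4   1.01  1.81] F [-0.5  1.9  2. ] T [ 0.19  0.05 -0.08] gap 15.7
c q implied [np.float64(1.191)] offset [-0.  1.]
```

```bash
python3 -m creep '[[0,0,-0.04,-0.17,1],[0,0,-0.08,-0.34,1],[0,0,-0.12,-0.51,1],[0,0,-0.16,-0.68,1],[0,0,-0.2,-0.85,1],[0,0,-0.24,-1.02,1],[0,0,-0.26,-1.19,1],[0,0,-0.26,-1.23,1]]'; python3 -m creep '[[0,0,0,0,1]]'; python3 st.py
```

```text
t: 31.7
ee_pos: [613.7, 128.7, 175.8]
eef_rot: [0.686, -0.685, -0.174, 0.173]
contact_force: [0.8, 2.5, -0.2]
finger_gap: 15.7
t: 31.82
ee_pos: [613.7, 128.5, 175.8]
eef_rot: [0.686, -0.685, -0.175, 0.174]
contact_force: [2.9, 3.1, 1.1]
finger_gap: 15.9
t 31.82 pos [613.7 128.5 175.8] jaw 0.498 joints [-0.95  0.65  1.03  1.76 -0.62  1.09  0.78] F [2.9 3.1 1.1] T [ 0.78 -0.33  0.11] gap 15.9
c q implied [np.float64(2.419)] offset [0.2 1.7]
```

```bash
python3 -m creep '[[0,0,0,0,0.55],[0,0,0,0,0.55],[0,0,6,0,0.55],[0,0,9,0,0.55],[-4,5,9,0,0.55],[-8,10,9,0,0.55],[-12,15,9,0,0.55],[-16,20,9,0,0.55]]'; python3 -m creep '[[-4,5,0,0,0.55],[-8,10,0,0,0.55],[-12,15,0,0,0.55],[-14,20,0,0,0.55],[-14,22,0,0,0.55],[-14,22,0,0,0.55]]'; python3 - <<'E'
from st import *
st(); o={}
for n,(x,y,w,h) in {"side":(170,130,230,250),"top":(190,100,230,190)}.items():
    p=bot.snapshot(n); o[n]=p; f=min(800/w,600/h); cv2.imwrite(f"pics/f_{n}.png",cv2.resize(p["image"][y:y+h,x:x+w,::-1],None,fx=f,fy=f,interpolation=cv2.INTER_CUBIC))
pickle.dump(o,open("s1.pkl","wb"))
E
```

```text
t: 32.83
ee_pos: [455.8, 322.9, 265.6]
eef_rot: [-0.686, 0.686, 0.173, -0.173]
contact_force: [0.4, 1.0, 0.2]
finger_gap: 39.0
t: 33.58
ee_pos: [316.9, 543.0, 265.0]
eef_rot: [-0.685, 0.686, 0.174, -0.174]
contact_force: [-0.3, 0.4, -0.3]
finger_gap: 39.4
t 33.58 pos [316.9 543.  265. ] jaw 0.497 joints [-1.86  0.6   1.15  1.66 -0.57  1.26 -0.09] F [-0.3  0.4 -0.3] T [-0.09 -0.01 -0.01] gap 39.4
```

View pics/f_side.png

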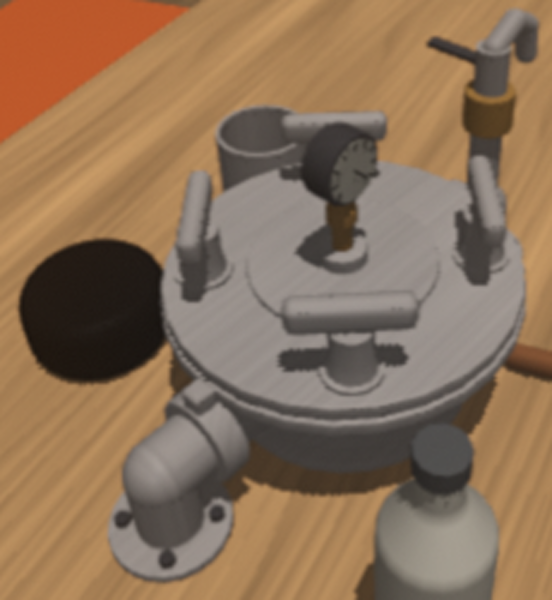

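View pics/f_top.png

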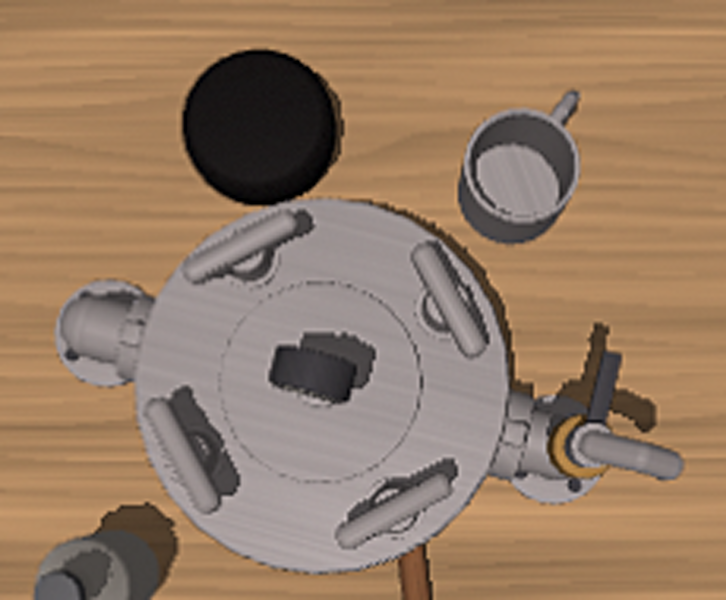

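```bash
python3 - <<'E'
from st import *
o=pickle.load(open("s1.pkl","rb")); p=o["top"]
T=lambda L:[(190+u/3.157,100+v/3.157) for u,v in L]
obs={"c":T([(187,274),(298,217)]),"b":T([(421,248),(478,350)]),"a":T([(342,540),(448,482)]),"d":T([(153,405),(210,506)])}
mids=[]
for n in "abcd":
    e=onz(p,obs[n],160)[:,:2]; d=e[1]-e[0]; th=np.arctan2(d[1],d[0]); _,f=nutpos(*V,n)
    q=(f+np.pi/2+2.4-th); q=(q-2.4+np.pi/2)%np.pi-np.pi/2+2.4; m=e.mean(0); mids.append(m)
    print(n,"q",q.round(3),"mid",m.round(1),"len",np.hypot(*d).round(1))
a,b,c,d=mids; print("yaw from mids",np.arctan2(*(c-a)[::-1])-np.pi/4,np.arctan2(*(d-b)[::-1])-3*np.pi/4, "centre",(sum(mids)/4).round(1))
# change check outside the lid between first & last pics
o0=pickle.load(open("s0.pkl","rb"))
for n in ("top","side"):
    D=np.abs(o[n]["image"].astype(int)-o0[n][0]["image"].astype(int)).max(2)
    for lab in ("wheel_mid","jug_mid","flask_mid"):
        for r in o0[n][1][lab][:1]:
            x,y,w,h=r["rect"]; s=D[int(y-h/2)-4:int(y+h/2)+5,int(x-w/2)-4:int(x+w/2)+5]; print(n,lab,(s>40).sum(),s.size)
E
```

```text
a q 2.423 mid [448.6  31.4] len 73.9
b q 2.418 mid [579.4  -2.9] len 73.0
c q 2.44 mid [613.6 126.1] len 77.9
d q 2.392 mid [483.  162.9] len 71.7
yaw from mids -0.2644634735109188 -0.2590564955310559 centre [531.1  79.4]
top wheel_mid 76 3360
top jug_mid 66 2646
top flask_mid 426 2021
side wheel_mid 254 5476
side jug_mid 317 1887
```

```bash
python3 - <<'E'
from h import *
import pickle
o=pickle.load(open("s1.pkl","rb")); o0=pickle.load(open("s0.pkl","rb"))
for n,B in {"top":{"wheel":(240,108,68,62),"jug":(330,122,52,58),"flask":(196,262,50,44),"brush":(310,295,40,65)},"side":{"flask":(315,300,70,100),"wheel":(170,220,70,72),"brush":(385,265,115,55)}}.items():
    a=cv2.cvtColor(o0[n][0]["image"],cv2.COLOR_RGB2GRAY); b=cv2.cvtColor(o[n]["image"],cv2.COLOR_RGB2GRAY)
    for k,(x,y,w,h) in B.items():
        r=cv2.matchTemplate(b[max(0,y-8):y+h+8,x-8:x+w+8],a[y:y+h,x:x+w],cv2.TM_CCOEFF_NORMED); _,s,_,l=cv2.minMaxLoc(r); print(n,k,"shift",(l[0]-8,l[1]-min(8,y)),round(s,3))
print(bot.close_job())
E
```

```text
top wheel shift (0, 0) 0.991
top jug shift (0, 0) 0.956
top flask shift (0, 0) 0.666
top brush shift (0, 0) 0.89
side flask shift (0, 0) 0.992
side wheel shift (0, 0) 0.979
side brush shift (0, 0) 0.999
the job is handed in; nothing more can be done
None
```

All four nuts are tightened home and the job is handed in, at about 34 s of the 72 s. I worked crosswise, b, d, a, c, in two rounds. The first took every nut to about 1.2 rad and the second took every nut to about 2.42 rad.

**Nut positions:** going by the gripper's own angle at the end of each turn, the nuts stand at about 2.42. The final top picture, read against the fitted pot pose, gives a 2.42, b 2.42, c 2.44 and d 2.39. The nut positions in that picture suggest the pot's rotation was fitted about 0.007 rad low, which would raise each of those four readings by the same amount. Home is 2.4 and the stop is 2.46. Nut d's picture reading is the one that falls slightly under home.

**Lid:** I did not measure its level or flatness directly. I take it to be flat from the nut angles, and in the pictures it looks seated and level.

**Surroundings:** comparing pictures from before and after, the wheel, mug, bottle and brush show no shift. The bottle's match in the top view was weak (0.67), which I put down to a changed arm shadow but did not check. Its match in the side view was 0.99. The wrist force was below about 10 N at every reading, and I saw no sign of contact with the gauge or standpipe.

The gripper is open and the arm stands clear of everything.

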